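Slide the blank home under the drill-jig bridge

ROBOT

A 6-joint arm with a two-finger parallel gripper is mounted at the origin on the work surface. World frame = base frame: x ahead of the robot, y to its left, z up, the work surface at z = 0. Lengths are in mm, angles in rad, forces in N, time in s.
With the tool pointing down it reaches from about 300 to 775 mm from the base axis. Payload 14.6 kg.
Tool frame: the origin (TCP) lies at the very end of the fingers, on their centre line; the grasp point (between the pads) lies 19 mm behind it; z points along the fingers, y is the line along which they close (so a half turn about z gives the same grasp; the last joint's range is limited). The gripper opens to 94 mm and grips with 3 to 60 N. Pads are 16 mm wide; open, the fingers measure 119 mm over their backs; the gripper's body (75 mm by 177 mm) begins 78 mm behind the grasp point.
Start: joints at [-1.323, 0.3, 1.521, -0, 1.321, -0.067], TCP at [170.287, -522.964, 205.446] pointing down, gripper open.
Joint ranges: [-3.03, 3.03], [-0.79, 2.21], [0.23, 2.52], [-1.04, 4.18], [0, 3.07], [-2.55, 2.55]. Speed limits (rad/s): [2.22, 2.22, 2.57, 3.14, 3.14, 3.14].

INTERFACE

Orientations are given as [roll, pitch, yaw] about the fixed x, y, z axes, in that order (R = Rz(yaw) Ry(pitch) Rx(roll)).
In Python, from cell import manip gives the robot as it stands.
- The arm moves only by the tool servo_tool, never from a script. Its argument "motion" is a list that holds one entry, the list of rows, each a list of 7 numbers: the shift along the world's x, y, z as a fraction of full scale, then the turn, a rotation vector about the world's x, y, z as a fraction of full scale, then the closure, from 0 (fully open) to 1 (shut). In form: [[[x, y, z, rx, ry, rz, gripper], ...]]. A call has 1 to 10 rows; each row is the pose to reach, as a shift and turn from the pose commanded when the call began, turning the shorter way round; what a row does not reach only later rows make up. Full scale, the value 1, is 0.5 m for a shift and pi rad for a turn. A row lasts 1/10 s, in which the tool goes at most 50 mm and 8.59 degrees, less where a joint would pass 70% of its speed; a pose out of reach is approached as far as the arm can. A call with a number of a shift or a turn outside -1 to 1 is refused whole. A call with a gripper value outside its range is refused whole. The fingers move at their own pace and stop on an object; "newtons" is the grip in N (left out, the last holds). Time passes only in rows, so rows that repeat a pose let the fingers close. It gives the time, the measured TCP pose, the force, the opening and the grip force at its end, in the units of the state.
- manip.read_state(): the state, without advancing time (a new reading comes with each control period).
- manip.camera(name): name is "side" or "top"; returns a dict with "frame" (400x640x3 uint8, red, green, blue), "range_z" (400x640 float32, mm along the optical axis (not along the pixel's ray), 0 where there is no reading), "vfov" (degrees; the focal length in pixels is half the picture's height over the tangent of half this angle, whatever the lens; pixels are square), "cx", "cy" (the principal point, pixels), "k1" (the pictures are not rectified: a ray, as slopes to the right and down, at radius r is drawn at 1 + k1 r^2 times it, then the intrinsics apply), "cam_to_world" (4x4, takes a point from camera to world coordinates). Camera axes: x right, y down, z forward; pixel columns grow to the right and rows downward; lengths in mm; the calibration is good to about 2 mm. A picture is of the moment at which its call begins.
- manip.sign_off(): hands the job in; it is judged then, once.
The state is a dict: "clock": time; "joints": joint angles; "qd": joint speeds; "effort": joint torques, N m; "eef_pos": TCP position; "eef_rot": TCP orientation; "wrist_force": force on the tool from outside, world axes, zero at the start; "moment": the same for the moment, N m; "finger_gap": finger opening in mm; "finger_force": force on a finger pad.
Only numpy, scipy, OpenCV 4.12 (cv2) and the standard library are available. Lean on these libraries where they do the work, as an engineer would, in place of code of your own. Each camera call takes 0.05 s, during which the arm holds its last target. There are 200 camera calls.

TASK

Load the drill jig: push the pale wooden blank with your fingertips so that it slides under the low yellow bridge until it sits fully home, its far end against the red end stop and its side flat along the aluminium fence. Only push it: do not lift it or tip it up, and leave everything else on the bench and on the jig where it stands. Finish with the hand clear.

Things in the scene. Friction and masses are not known exactly. Their poses are not given: they have to be found in the camera images.
- jig: Drill jig fixed to the bench. Origin: on the underside, level with the bench top; x points from the open loading end to the red end stop, y towards the fence, z up. Flat grey base plate 12 mm thick, x -170 to +140, y -130 to +130 mm. The jig's position and yaw vary; it does not move when pushed.
- jig_fence (a point): Foot of the aluminium fence's inner face on the base top (jig x -30, y +55, z +12 mm), axes as the jig's. The fence runs 135 mm along x to either side of it, is 20 mm thick and 16 mm high above the base.
- jig_stop (a point): Foot of the red end stop's near face on the base top (jig x +115, y +7, z +12 mm). The stop is 18 mm thick, 16 mm high, 135 mm wide.
- jig_bridge (a point): Centre of the bridge's underside (jig x +55, y +7, z +32 mm). Yellow steel bridge, 50 mm deep along x; underside 20 mm above the base (4 mm headroom over the blank), top 30 mm, its steel drill bush (30 mm across) 40 mm above the base. The passage is 117 mm wide, from the fence face to the free leg's inner face at jig y -62 mm; that leg is 16 mm thick.
- jig_home (a point): Where the blank's origin lies on the base top when it is fully home (jig x +50, y +7, z +12 mm); axes as the jig's. The blank's tail then still sticks out 45 mm in front of the bridge.
- blank: Loose pale wooden blank, 130 mm long (its x), 96 mm wide (its y, too wide to grip), 16 mm thick, 0.08 to 0.17 kg. Origin: centre of underside; its +x end goes in first. It starts flat on the jig's base in front of the bridge, clear of the fence, turned up to 0.3 rad from the jig. It slides with ordinary wood friction and stays where it is left.
- spare_bush: Bystander: steel drill bush, upright ring 28 mm across, 24 mm high, loose on the jig's base beyond the bridge on the side away from the fence. Origin: centre of underside.
- collar: Bystander: brass ring 28 mm across, 14 mm high, loose on the jig's base behind the fence. Origin: centre of underside.
- glue: Bystander: yellow glue bottle, 60 mm across, 170 mm high, right of the jig. Origin: centre of underside.
- pencil_pot: Bystander: green pot with pencils, 72 mm across, about 150 mm high, left of the jig. Origin: centre of underside.
- dark_blank: Bystander: dark wooden block 130 x 60 x 32 mm, left of the jig. Not the blank to load. Origin: centre of underside.
- mallet: Bystander: hammer lying on the bench right of the jig, 260 mm long, 26 mm high, steel head at its +x end. Origin: underside, middle of its length.
- tape: Bystander: red tape measure, 80 x 40 x 66 mm, right of the jig. Origin: centre of underside.
There are look-alikes about, which are no part of the job. Leave any black, pink or purple look-alike of the blank alone.

How it is judged:
By the outcome, as a careful person would: the job done as asked, in the order asked, and still so for the second after the job is handed in, with the robot touching nothing.
It also fails if it takes over 51 s, if anything falls off the work surface, if the arm or the gripper's body presses on something with over 40 N, if the wrist force passes 120 N, or if a joint passes its speed limit or range.

## Working session

There is one attempt and no reset: what is moved stays moved. The work goes in short steps, Python scripts to look and compute and a tool call to move; the robot and the scene stay as the last step left them, time stands still between calls to the robot, and variables do not carry over. Pictures are saved under pics/ and viewed, at most 10 in all, crops included, and the job is handed in when it is done.

Besides the shell and the picture viewer there is one more tool, called after ">>>" in YAML: its name, and indented under it one key for each argument. servo_tool: Moves the arm, as the interface text tells. Its arguments: {"type":"object","properties":{"motion":{"type":"array"},"newtons":{"type":"number"}},"required":["motion"]}

```bash
mkdir -p pics
cat > h.py <<'E'
import numpy as np, cv2
from cell import manip
def cam(n,save=None):
    c=manip.camera(n)
    if save: cv2.imwrite('pics/'+save,c['frame'][:,:,::-1])
    f=200/np.tan(np.radians(c['vfov'])/2)
    K=np.array([[f,0,c['cx']],[0,f,c['cy']],[0,0,1.]])
    v,u=np.mgrid[0:400,0:640].astype(np.float64)
    p=cv2.undistortPoints(np.stack([u.ravel(),v.ravel()],1)[:,None],K,np.array([c['k1'],0,0,0.]))[:,0].reshape(400,640,2)
    c['ray']=p; T=np.array(c['cam_to_world']); z=c['range_z'].astype(float)
    P=np.dstack([p[...,0]*z,p[...,1]*z,z])@T[:3,:3].T+T[:3,3]; P[z==0]=np.nan
    c['P']=P; return c
E
python3 - <<'E'
from h import *
for n in('top','side'):
    c=cam(n,n+'0.png'); print(n,c['vfov'],c['k1'],np.round(c['cam_to_world'],3).tolist())
    np.savez(n+'0.npz',P=c['P'],f=c['frame'])
print(manip.read_state())
E
```

```text
top 54.24207809088001 -0.02080832444736995 [[0.006, -0.995, 0.102, 382.968], [-1.0, -0.003, 0.025, -42.842], [-0.025, -0.102, -0.995, 1313.313], [0.0, 0.0, 0.0, 1.0]]
side 51.64474660102533 0.03323698933854931 [[-0.746, -0.373, 0.552, -208.413], [-0.666, 0.416, -0.619, 728.994], [0.002, -0.829, -0.559, 766.455], [0.0, 0.0, 0.0, 1.0]]
{'clock': 0.1, 'joints': array([-1.32261821e+00,  3.00407304e-01,  1.52152740e+00, -1.19879984e-05,
        1.32072526e+00, -6.65633036e-02]), 'qd': array([-0.00068417, -0.00230471, -0.0003734 , -0.00189668,  0.00114744,
        0.00102222]), 'effort': array([ 1.83628421e-03, -5.32640791e+01, -3.53283477e+01,  7.08981883e-02,
        2.34522385e-02, -4.65933510e-05]), 'eef_pos': array([ 170.21653199, -522.73812008,  204.94403847]), 'eef_rot': array([-3.14052693e+00, -5.94051857e-05,  3.14744362e-01]), 'wrist_force': array([-0.36821869, -0.28122214,  0.21438608]), 'moment': array([ 0.01663059, -0.00174251, -0.01946079]), 'finger_force': 0.0, 'finger_gap': 94.30683764654361}
```

View pics/top0.png

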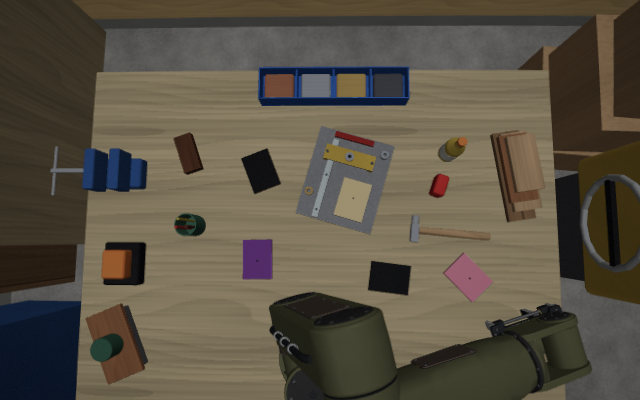

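View pics/side0.png

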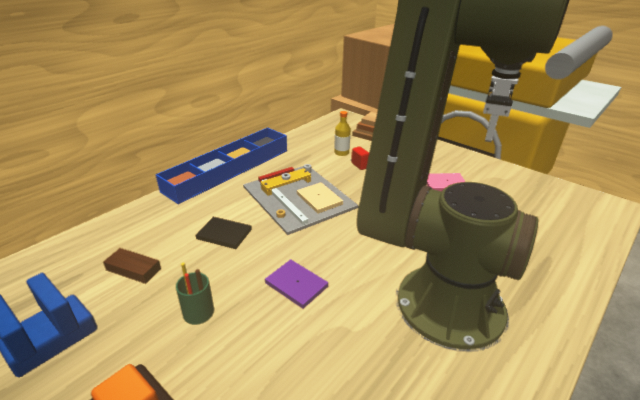

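The top view shows the jig at about (345,180): red stop at (355,138), bridge at (350,157), fence on the left running (335,140) to (317,215), and the pale blank at (352,200). Next I measure the jig and blank.

```bash
cat > m.py <<'E'
from h import *
def rect(m,P,name):
    n,l,s,_=cv2.connectedComponentsWithStats(m.astype(np.uint8)); 
    k=1+np.argmax(s[1:,4]); m=l==k
    q=P[m]; q=q[~np.isnan(q[:,0])]
    r=cv2.minAreaRect(q[:,:2].astype(np.float32)); b=cv2.boxPoints(r)
    print(name,'n',len(q),'z',np.round(np.percentile(q[:,2],[5,50,95]),1),'c',np.round(r[0],1),'size',np.round(r[1],1),'ang',round(r[2],2),'mean',np.round(np.nanmean(q,0),1))
    return m,r
def measure(c,f):
    P=c; hsv=cv2.cvtColor(f,cv2.COLOR_RGB2HSV).astype(int); H,S,V=hsv[...,0],hsv[...,1],hsv[...,2]
    roi=np.zeros(H.shape,bool); roi[120:240,290:400]=1
    z=P[...,2]
    out={}
    out['jig']=rect(roi&(z>7),P,'jig all')
    out['blank']=rect(roi&(z>22)&(z<34)&(H>12)&(H<32)&(S>50)&(S<150)&(V>130),P,'blank')
    out['red']=rect(roi&((H<6)|(H>172))&(S>150)&(z>15),P,'stop')
    out['yel']=rect(roi&(H>15)&(H<35)&(S>150)&(z>30),P,'bridge')
    out['fence']=rect(roi&(S<40)&(V>140)&(z>20)&(z<36),P,'fence')
    return out
E
python3 - <<'E'
from m import *
d=np.load('top0.npz'); P,f=d['P'],d['f']
o=measure(P,f)
for n in [(200,352),(180,385),(157,340),(190,322),(240,345)]: print(n,f[n],cv2.cvtColor(f,cv2.COLOR_RGB2HSV)[n],np.round(P[n],1))
g=f[120:240,290:400].copy()
for k,cl in zip(['blank','red','yel','fence'],[(255,0,255),(0,255,255),(0,0,255),(0,255,0)]): g[o[k][0][120:240,290:400]]=cl
cv2.imwrite('pics/crop0.png',cv2.resize(np.hstack([f[120:240,290:400],g])[:,:,::-1],None,fx=3.6,fy=3.6,interpolation=0))
E
```

```text
jig all n 6962 z [ 9.3 15.  43.4] c [587.3 -89.2] size [263.9 313.6] ang 74.22 mean [581.9 -90.2  20.4]
blank n 1078 z [24.4 28.5 32.3] c [ 515.1 -113.7] size [ 94.2 129.7] ang 73.69 mean [ 514.7 -113.7   28.4]
stop n 195 z [24.5 28.7 32.7] c [ 720.6 -119.6] size [130.9  17.6] ang 73.68 mean [ 720.7 -119.5   28.7]
bridge n 591 z [38.5 42.6 47. ] c [ 654.1 -101.8] size [163.2  49.2] ang 74.21 mean [ 653.7 -102.2   42.7]
fence n 188 z [24.3 28.6 32.8] c [527.5  -5. ] size [ 15.8 139. ] ang 74.04 mean [528.   -5.   28.7]
(200, 352) [156 144 111] [ 22  74 156] [ 512.6 -112.3   25.6]
(180, 385) [114 107  94] [ 20  45 114] [ 581.6 -223.7   13.2]
(157, 340) [135 114  50] [ 23 161 135] [653.4 -72.1  43.8]
(190, 322) [140 147 150] [ 99  17 150] [545.5 -12.9  27. ]
(240, 345) [133 122  98] [ 21  67 133] [ 3.808e+02 -9.010e+01 -1.000e-01]
```

View pics/crop0.png

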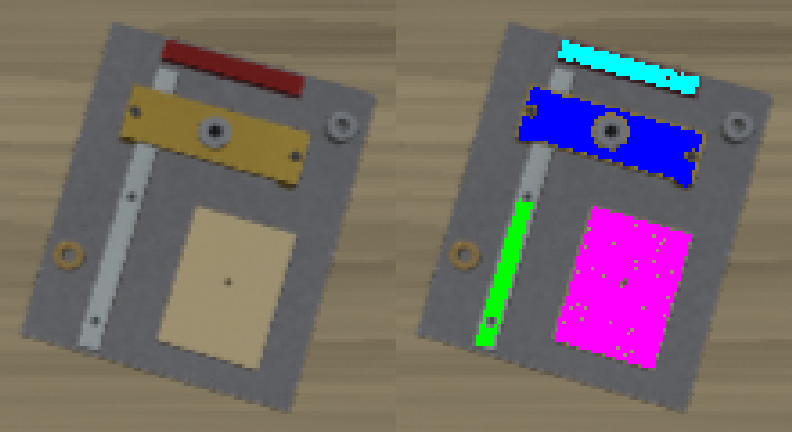

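The crop shows clean masks on the stop, bridge and blank. The jig yaw is about -0.277, its origin about (600,-92.5), and the sizes match. The blank is at jig (-76,-44), nearly aligned with the jig. The plan is to push it sideways to the fence with two fingertips, then push its tail end forward.

>>> servo_tool:
  motion:
    - [[0.649, 0.676, 0, 0, 0, 0.3116, 0.45], [0.649, 0.676, 0, 0, 0, 0.3116, 0.45], [0.649, 0.676, 0, 0, 0, 0.3116, 0.45], [0.649, 0.676, 0, 0, 0, 0.3116, 0.45], [0.649, 0.676, 0, 0, 0, 0.3116, 0.45], [0.649, 0.676, 0, 0, 0, 0.3116, 0.45], [0.649, 0.676, 0, 0, 0, 0.3116, 0.45], [0.649, 0.676, 0, 0, 0, 0.3116, 0.45], [0.649, 0.676, 0, 0, 0, 0.3116, 0.45], [0.649, 0.676, 0, 0, 0, 0.3116, 0.45]]

```text
clock: 1.1
eef_pos: [496.7, -181.8, 205.1]
eef_rot: [-3.141, -0.001, 1.297]
wrist_force: [-0.2, -0.6, 1.3]
finger_gap: 52.1
finger_force: 0.0
```

>>> servo_tool:
  motion:
    - [[0, 0, -0.1, 0, 0, 0, 0.45], [0, 0, -0.2, 0, 0, 0, 0.45], [0, 0, -0.28, 0, 0, 0, 0.45], [0, 0, -0.32, 0, 0, 0, 0.45], [0, 0, -0.35, 0, 0, 0, 0.45], [0, 0, -0.365, 0, 0, 0, 0.45], [0, 0, -0.372, 0, 0, 0, 0.45], [0, 0, -0.372, 0, 0, 0, 0.45], [0, 0, -0.372, 0, 0, 0, 0.45]]

```text
clock: 2.0
eef_pos: [495.2, -185.1, 20.2]
eef_rot: [3.14, 0.0, 1.294]
wrist_force: [0.2, -0.9, 0.8]
finger_gap: 51.7
finger_force: 0.0
```

```bash
cat > j.py <<'E'
from m import *
O=np.array([600,-92.5]); a=-0.277; R=np.array([[np.cos(a),-np.sin(a)],[np.sin(a),np.cos(a)]])
def J(p): return np.round((np.asarray(p)[:2]-O)@R,1)
E
python3 - <<'E'
from j import *
s=manip.read_state(); print(np.round(s['eef_pos'],1),J(s['eef_pos']),s['wrist_force'])
d=np.load('top0.npz');o=measure(d['P'],d['f'])
for k in o: print(k,J(o[k][1][0]))
for n in [(145,455),(185,440)]: print(d['P'][n].round())
E
```

```text
[ 495.2 -185.1   20.2] [ -75.5 -117.8] [ 0.15994277 -0.86887276  0.76980118]
jig all n 6962 z [ 9.3 15.  43.4] c [587.3 -89.2] size [263.9 313.6] ang 74.22 mean [581.9 -90.2  20.4]
blank n 1078 z [24.4 28.5 32.3] c [ 515.1 -113.7] size [ 94.2 129.7] ang 73.69 mean [ 514.7 -113.7   28.4]
stop n 195 z [24.5 28.7 32.7] c [ 720.6 -119.6] size [130.9  17.6] ang 73.68 mean [ 720.7 -119.5   28.7]
bridge n 591 z [38.5 42.6 47. ] c [ 654.1 -101.8] size [163.2  49.2] ang 74.21 mean [ 653.7 -102.2   42.7]
fence n 188 z [24.3 28.6 32.8] c [527.5  -5. ] size [ 15.8 139. ] ang 74.04 mean [528.   -5.   28.7]
jig [-13.2  -0.3]
blank [-75.9 -43.6]
red [123.4   6.9]
yel [54.5  5.9]
fence [-93.7  64.3]
[ 671. -421.  139.]
[ 558. -392.   67.]
```

>>> servo_tool:
  motion:
    - [[0.0044, 0.0154, -0.005, 0, 0, 0, 0.45], [0.0088, 0.0308, -0.005, 0, 0, 0, 0.45], [0.0126, 0.0443, -0.005, 0, 0, 0, 0.45], [0.0164, 0.0577, -0.005, 0, 0, 0, 0.45], [0.0202, 0.0712, -0.005, 0, 0, 0, 0.45], [0.0241, 0.0847, -0.005, 0, 0, 0, 0.45], [0.0274, 0.0962, -0.005, 0, 0, 0, 0.45], [0.0301, 0.1058, -0.005, 0, 0, 0, 0.45], [0.0323, 0.1135, -0.005, 0, 0, 0, 0.45], [0.0339, 0.1193, -0.005, 0, 0, 0, 0.45]]

```text
clock: 3.0
eef_pos: [511.8, -125.1, 17.0]
eef_rot: [3.142, 0.0, 1.294]
wrist_force: [0.1, -2.9, 2.1]
finger_gap: 51.4
finger_force: 1.3
```

>>> servo_tool:
  motion:
    - [[0.0005, 0.0019, 0, 0, 0, 0, 0.45], [0.0011, 0.0038, 0, 0, 0, 0, 0.45], [0.0016, 0.0058, 0, 0, 0, 0, 0.45], [0.0022, 0.0077, 0, 0, 0, 0, 0.45], [0.0022, 0.0077, 0, 0, 0, 0, 0.45]]

```text
clock: 3.5
eef_pos: [512.6, -122.6, 17.0]
eef_rot: [3.141, 0.002, 1.294]
wrist_force: [-2.9, -10.5, 1.7]
finger_gap: 51.6
finger_force: 5.8
```

Run:
```python
from j import *
s=manip.read_state(); print(np.round(s['eef_pos'],1),J(s['eef_pos']),s['wrist_force'])
c=cam('top','top1.png');o=measure(c['P'],c['frame'])
for k in o: print(k,J(o[k][1][0]))
c2=cam('side','side1.png')
cv2.imwrite('pics/v1.png',np.hstack([cv2.resize(x,(400,400)) for x in (c['frame'][110:250,280:420],c2['frame'][150:250,230:370])])[:,:,::-1])
```

```text
[ 512.6 -122.6   17. ] [-75.8 -52.8] [ -2.9402013  -10.51333118   1.74072537]
jig all n 7769 z [ 10.   41.2 461. ] c [556.4 -82.2] size [260.5 372. ] ang 74.03 mean [554.1 -82.6 172.6]
blank n 434 z [25.  28.5 32.6] c [535.5 -39.9] size [ 40.1 128.4] ang 74.12 mean [535.2 -38.8  28.6]
stop n 198 z [23.3 28.7 32.5] c [ 721.2 -119.8] size [130.8  18.3] ang 73.77 mean [ 720.7 -119.6   28.5]
bridge n 561 z [38.3 42.7 46.6] c [ 655.2 -102.2] size [163.4  48.4] ang 75.4 mean [ 655.3 -100.    42.7]
fence n 290 z [24.3 28.7 32.8] c [552.7 -13.2] size [ 18.4 191.9] ang 74.05 mean [550.5 -12.3  28.6]
jig [-44.7  -2. ]
blank [-76.5  32.9]
red [124.    6.9]
yel [55.8  5.7]
fence [-67.1  63.4]
```

View pics/v1.png

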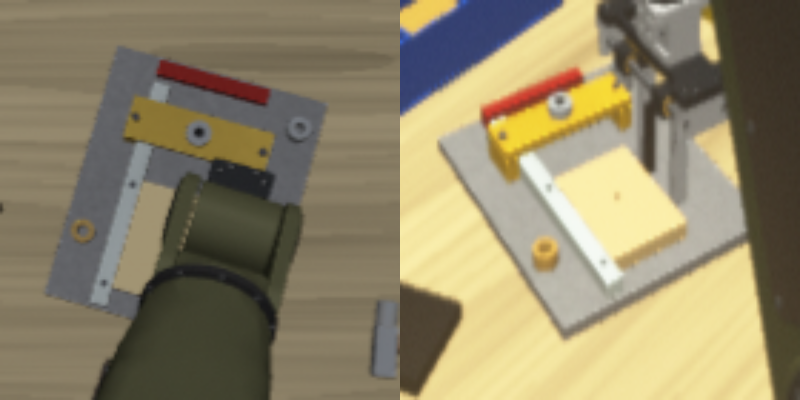

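The blank is flat along the fence, at 10 N. Next I back off, lift, turn, and go behind its tail.

>>> servo_tool:
  motion:
    - [[-0.0137, -0.0481, 0, 0, 0, 0, 0.45], [-0.0137, -0.0481, 0.06, 0, 0, 0, 0.45], [-0.0137, -0.0481, 0.12, 0, 0, 0, 0.45], [-0.1535, 0.1554, 0.13, 0, 0, -0.5, 0.45], [-0.1535, 0.1554, 0.13, 0, 0, -0.5, 0.45], [-0.1535, 0.1554, 0.13, 0, 0, -0.5, 0.45], [-0.1535, 0.1554, 0.13, 0, 0, -0.5, 0.45], [-0.1535, 0.1554, 0.13, 0, 0, -0.5, 0.45], [-0.1535, 0.1554, 0.13, 0, 0, -0.5, 0.45], [-0.1535, 0.1554, 0.13, 0, 0, -0.5, 0.45]]

```text
clock: 4.6
eef_pos: [435.9, -43.5, 81.8]
eef_rot: [-3.141, 0.0, 0.238]
wrist_force: [-0.0, -0.7, 0.1]
finger_gap: 51.8
finger_force: 0.0
```

>>> servo_tool:
  motion:
    - [[0, 0, 0, 0, 0, -0.17, 0.45], [0, 0, 0, 0, 0, -0.17, 0.45], [0, 0, 0, 0, 0, -0.17, 0.45], [0, 0, 0, 0, 0, -0.17, 0.45], [0, 0, 0, 0, 0, -0.17, 0.45]]

```text
clock: 5.1
eef_pos: [435.9, -43.6, 81.8]
eef_rot: [-3.141, 0.001, -0.292]
wrist_force: [-0.9, 0.5, -0.5]
finger_gap: 52.2
finger_force: 0.0
```

>>> servo_tool:
  motion:
    - [[0, 0, -0.06, 0, 0, 0.0045, 0.45], [0, 0, -0.1, 0, 0, 0.0045, 0.45], [0, 0, -0.12, 0, 0, 0.0045, 0.45], [0, 0, -0.13, 0, 0, 0.0045, 0.45], [0, 0, -0.13, 0, 0, 0.0045, 0.45]]

```text
clock: 5.6
eef_pos: [436.1, -43.7, 16.9]
eef_rot: [-3.142, 0.0, -0.275]
wrist_force: [-0.3, 1.0, -0.4]
finger_gap: 51.7
finger_force: 0.0
```

Run:
```python
from j import *
s=manip.read_state(); print(np.round(s['eef_pos'],1),J(s['eef_pos']),s['eef_rot'],s['wrist_force'])
c=cam('top','top2.png');o=measure(c['P'],c['frame'])
for k in o: print(k,J(o[k][1][0]))
```

```text
[436.1 -43.7  16.9] [-171.     2.1] [-3.14158385e+00  4.05597008e-04 -2.75306678e-01] [-0.29139458  0.95218765 -0.44178658]
jig all n 7894 z [  9.5  25.8 369.2] c [552.5 -81.1] size [260.5 381.1] ang 74.21 mean [559.1 -83.   91.2]
blank n 818 z [24.3 28.5 32.2] c [540.5 -69.7] size [ 94.1 103.4] ang 74.27 mean [542.1 -69.4  28.4]
stop n 197 z [24.6 28.5 32.6] c [ 720.4 -119.5] size [130.9  18. ] ang 73.96 mean [ 720.7 -119.6   28.7]
bridge n 588 z [38.6 42.7 46.9] c [ 653.8 -102.1] size [163.1  49. ] ang 74.09 mean [ 653.7 -102.5   42.7]
fence n 139 z [24.9 28.5 33. ] c [550.2 -12.7] size [18.2 91.8] ang 74.18 mean [550.1 -12.3  28.6]
jig [-48.8  -2.1]
blank [-63.4   5.7]
red [123.2   6.9]
yel [54.4  5.5]
fence [-69.7  63.2]
```

>>> servo_tool:
  motion:
    - [[0.0154, -0.0042, 0, 0, 0, 0, 0.45], [0.0308, -0.0083, 0, 0, 0, 0, 0.45], [0.0462, -0.0125, 0, 0, 0, 0, 0.45], [0.0635, -0.0172, 0, 0, 0, 0, 0.45], [0.0808, -0.0218, 0, 0, 0, 0, 0.45], [0.0981, -0.0265, 0, 0, 0, 0, 0.45], [0.1154, -0.0312, 0, 0, 0, 0, 0.45], [0.1328, -0.0359, 0, 0, 0, 0, 0.45], [0.1501, -0.0406, 0, 0, 0, 0, 0.45], [0.1655, -0.0447, 0, 0, 0, 0, 0.45]]

```text
clock: 6.65
eef_pos: [519.2, -66.5, 16.7]
eef_rot: [3.141, 0.001, -0.276]
wrist_force: [-7.9, -2.8, 4.0]
finger_gap: 51.7
finger_force: 3.5
```

Run:
```python
from j import *
s=manip.read_state(); print(np.round(s['eef_pos'],1),J(s['eef_pos']),s['eef_rot'],s['wrist_force'])
c2=cam('side','side2.png')
cv2.imwrite('pics/v2.png',cv2.resize(c2['frame'][150:250,230:370],None,fx=4,fy=4)[:,:,::-1])
```

```text
[519.2 -66.5  16.7] [-84.8   2.9] [ 3.14125091e+00  8.01815621e-04 -2.76282368e-01] [-7.94189572 -2.81067949  3.99176277]
```

View pics/v2.png

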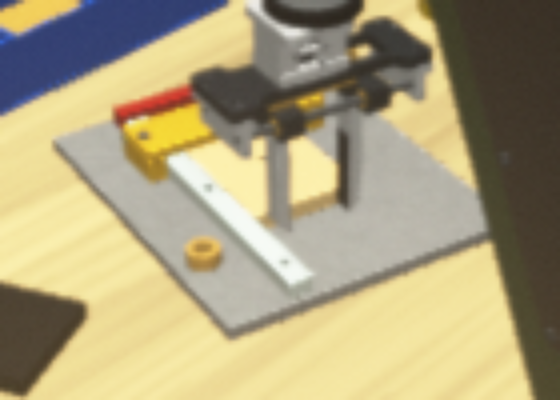

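The side view shows the fingers behind the tail, with the blank entering under the bridge along the fence. I continue the push.

>>> servo_tool:
  motion:
    - [[0.0154, -0.0042, 0, 0, 0, 0, 0.45], [0.0308, -0.0083, 0, 0, 0, 0, 0.45], [0.0462, -0.0125, 0, 0, 0, 0, 0.45], [0.0616, -0.0166, 0, 0, 0, 0, 0.45], [0.075, -0.0203, 0, 0, 0, 0, 0.45], [0.0866, -0.0234, 0, 0, 0, 0, 0.45], [0.0962, -0.026, 0, 0, 0, 0, 0.45], [0.1, -0.027, 0, 0, 0, 0, 0.45]]

```text
clock: 7.5
eef_pos: [569.1, -79.9, 16.9]
eef_rot: [3.141, 0.0, -0.276]
wrist_force: [-8.1, -1.8, 5.8]
finger_gap: 52.2
finger_force: 3.7
```

>>> servo_tool:
  motion:
    - [[0.0029, -0.0008, 0, 0, 0, 0, 0.45], [0.0058, -0.0016, 0, 0, 0, 0, 0.45], [0.0077, -0.0022, 0, 0, 0, 0, 0.45], [0.0077, -0.0022, 0, 0, 0, 0, 0.45]]

```text
clock: 7.9
eef_pos: [572.8, -80.9, 16.9]
eef_rot: [3.141, 0.0, -0.276]
wrist_force: [-3.3, -0.4, 0.4]
finger_gap: 51.6
finger_force: 1.4
```

>>> servo_tool:
  motion:
    - [[0.0019, -0.0005, 0, 0, 0, 0, 0.45], [0.0038, -0.001, 0, 0, 0, 0, 0.45], [0.0048, -0.0013, 0, 0, 0, 0, 0.45], [0.0048, -0.0013, 0, 0, 0, 0, 0.45]]

```text
clock: 8.3
eef_pos: [575.0, -81.5, 16.9]
eef_rot: [3.141, 0.0, -0.276]
wrist_force: [-4.9, -1.5, 1.3]
finger_gap: 51.8
finger_force: 2.0
```

>>> servo_tool:
  motion:
    - [[0.0019, -0.0005, 0, 0, 0, 0, 0.45], [0.0038, -0.001, 0, 0, 0, 0, 0.45], [0.0038, -0.001, 0, 0, 0, 0, 0.45]]

```text
clock: 8.6
eef_pos: [576.9, -82.0, 16.9]
eef_rot: [3.141, 0.0, -0.276]
wrist_force: [-5.2, -2.5, 1.2]
finger_gap: 51.5
finger_force: 1.9
```

Run:
```python
from j import *
s=manip.read_state(); print(np.round(s['eef_pos'],1),J(s['eef_pos']),s['eef_rot'],s['wrist_force'])
```

```text
[576.9 -82.   16.9] [-25.1   3.8] [ 3.14143320e+00  3.69655336e-04 -2.76296641e-01] [-5.17611679 -2.48441016  1.21546315]
```

>>> servo_tool:
  motion:
    - [[0.001, -0.0003, 0, 0, 0, 0, 0.45], [0.0029, -0.0008, 0, 0, 0, 0, 0.45], [0.0038, -0.001, 0, 0, 0, 0, 0.45], [0.0038, -0.001, 0, 0, 0, 0, 0.45]]

```text
clock: 9.0
eef_pos: [578.3, -82.3, 16.9]
eef_rot: [3.141, 0.002, -0.276]
wrist_force: [-10.1, -2.0, 6.5]
finger_gap: 51.3
finger_force: 4.4
```

>>> servo_tool:
  motion:
    - [[0.001, -0.0003, 0, 0, 0, 0, 0.45], [0.0019, -0.0005, 0, 0, 0, 0, 0.45], [0.0019, -0.0005, 0, 0, 0, 0, 0.45]]

```text
clock: 9.3
eef_pos: [578.3, -82.4, 16.9]
eef_rot: [3.141, 0.004, -0.276]
wrist_force: [-16.4, 0.9, 11.1]
finger_gap: 51.8
finger_force: 8.1
```

The blank is firmly stopped at the red stop. I back off and check.

>>> servo_tool:
  motion:
    - [[-0.02, 0.0055, 0, 0, 0, 0, 0.45], [-0.06, 0.017, 0, 0, 0, 0, 0.45], [-0.08, 0.022, 0.06, 0, 0, 0, 0.45], [-0.1, 0.027, 0.15, 0, 0, 0, 0.45], [-0.2, 0.055, 0.25, 0, 0, 0, 0.45], [-0.3, 0.07, 0.3, 0, 0, 0, 0.45], [-0.36, 0.07, 0.3, 0, 0, 0, 0.45], [-0.4, 0.07, 0.3, 0, 0, 0, 0.45], [-0.4, 0.07, 0.3, 0, 0, 0, 0.45]]

```text
clock: 10.2
eef_pos: [378.6, -47.4, 168.0]
eef_rot: [-3.141, -0.003, -0.276]
wrist_force: [0.7, -0.4, -0.2]
finger_gap: 51.7
finger_force: 0.0
```

Run:
```python
from j import *
s=manip.read_state(); print(np.round(s['eef_pos'],1),s['wrist_force'])
c=cam('top','top3.png');o=measure(c['P'],c['frame'])
for k in o: print(k,J(o[k][1][0]))
m=o['blank'][0]; print('blank corners',[J(p).tolist() for p in cv2.boxPoints(o['blank'][1])])
c2=cam('side','side3.png')
cv2.imwrite('pics/v3.png',np.hstack([cv2.resize(x,(400,400)) for x in (c['frame'][120:240,290:410],c2['frame'][150:250,230:370])])[:,:,::-1])
```

```text
[378.6 -47.4 168. ] [ 0.718342   -0.38192947 -0.17154859]
jig all n 7887 z [  9.1  15.1 469.6] c [551.  -80.2] size [262.  390.5] ang 73.7 mean [560.6 -83.7  69.4]
blank n 362 z [24.7 28.6 32.2] c [609.4 -89.2] size [94.2 44.4] ang 73.81 mean [609.8 -89.4  28.5]
stop n 177 z [24.7 28.8 32.4] c [ 721.4 -119.7] size [131.1  17.6] ang 74.67 mean [ 721.4 -120.1   28.7]
bridge n 594 z [38.5 42.5 46.6] c [ 653.9 -102.2] size [163.5  49.3] ang 74.24 mean [ 653.6 -102.6   42.5]
fence n 182 z [24.4 28.6 33.1] c [527.4  -5.1] size [ 15.6 139. ] ang 73.62 mean [527.9  -4.9  28.9]
jig [-50.5  -1.6]
blank [8.2 5.7]
red [124.2   7.1]
yel [54.5  5.4]
fence [-93.7  64.2]
blank corners [[-14.3, -41.3], [30.1, -41.5], [30.7, 52.7], [-13.8, 53.0]]
```

View pics/v3.png

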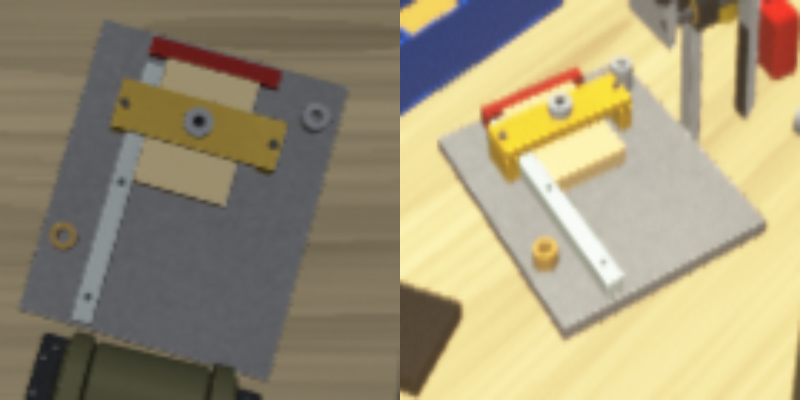

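The pictures show the blank under the bridge, its front at the red stop and its side on the fence. The tail is at jig x ≈ -15 and y ≈ 5.7, the same reading as when it was pressed on the fence. The bystanders have not moved and the hand is clear, so I hand in.

```bash
python3 -c "
from cell import manip
print(manip.sign_off())"
```

```text
the job is handed in; nothing more can be done
None
```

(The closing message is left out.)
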